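# Bring a shelf arm's hinge leaf into its mate and hold it for the pin

### The arm

A 7-joint arm with a two-finger parallel gripper is mounted at the origin on a cart in front of the work surface, level with it; the furniture and walls round the work are solid. World frame = base frame: x ahead of the robot, y to its left, z up, the work surface at z = 0. Lengths are in mm, angles in rad, forces in N, time in s.
With the tool pointing down it reaches from about 400 to 875 mm from the base axis. Payload 4.4 kg.
Tool frame: the origin (TCP) lies at the very end of the fingers, on their centre line; the grasp point (between the pads) lies 19 mm behind it; z points along the fingers, y is the line along which they close (so a half turn about z gives the same grasp; the last joint's range is limited). The gripper opens to 85 mm and grips with 20 to 120 N. Pads are 22 mm wide; open, the fingers measure 114 mm over their backs; the gripper's body (76 mm by 85 mm) begins 54 mm behind the grasp point. The pads swing forward as they close: fully open they stand 13 mm farther back than shut.
Start: joints at [1.219, 0.628, 0.038, 1.517, -0.027, 0.996, -0.02], TCP at [183.279, -623.64, 231.313] pointing down, gripper open.
Joint ranges: [-3.06, 3.06], [-0.37, 2.12], [-1.25, 1.32], [0.18, 2.47], [-1.1, 4.24], [0.23, 1.98], [-2.94, 2.94]. Speed limits (rad/s): [2.57, 2.57, 3.14, 3.14, 3.14, 3.14, 3.14].

### API

Orientations are given as [roll, pitch, yaw] about the fixed x, y, z axes, in that order (R = Rz(yaw) Ry(pitch) Rx(roll)).
In Python, from cell import monitor, viewer, workorder gives the robot as it stands.
- The arm moves only by the tool arm_command, never from a script. Its argument "series" is one flat list of numbers, 5 for each row, row after row: the opening in per cent of the stroke, from 0 (shut) to 100 (fully open), then the shift along the tool's x, y, z in cm, then the turn about the tool's z in degrees. In form: [claw, x, y, z, roll, claw, x, y, z, roll, ...]. A call has exactly 5 rows; each row is the pose to reach, as a shift and turn from the pose commanded when the call began, along the tool's axes at that moment; what a row does not reach only later rows make up. A row lasts 1/12 s, in which the tool goes at most 41.7 mm and 7.16 degrees, less where a joint would pass 70% of its speed; a pose out of reach is approached as far as the arm can. A call with a gripper value outside its range is refused whole. The fingers move at their own pace and stop on an object; the grip force is fixed at half the most. Time passes only in rows, so rows that repeat a pose let the fingers close, or fill a call up. It gives the time, the measured TCP pose, the force, the opening and the grip force at its end, in the units of the state.
- monitor.read_state(): the state, without advancing time (a new reading comes with each control period).
- viewer.get_image(name): name is "scene" or "top"; returns (picture, depth): 420x560x3 uint8, red, green, blue; 420x560 float32, mm along the optical axis (not along the pixel's ray), 0 where there is no reading.
- viewer.camera_model(name): a dict with "mtx" (3x3 intrinsics, pixels), "R" (3x3) and "t" (3): a world point X has camera coordinates R X + t. Camera axes: x right, y down, z forward; pixel columns grow to the right and rows downward; lengths in mm; the calibration is good to about 2 mm. A picture is of the moment at which its call begins. camera_model takes no time and is no camera call.
- workorder.finish_job(): hands the job in; it is judged then, once.
The state is a dict: "clock": time; "qpos": joint angles; "qd": joint speeds; "tau": joint torques, N m; "eef_pos": TCP position; "tool_rot": TCP orientation; "force": force on the tool from outside, world axes, zero at the start; "torque": the same for the moment, N m; "width": finger opening in mm; "gripper_force": force on a finger pad.
Only numpy, scipy, OpenCV 4.12 (cv2) and the standard library are available. Lean on these libraries where they do the work, as an engineer would, in place of code of your own. Each camera call takes 0.05 s, during which the arm holds its last target. There are 200 camera calls.

### The job

This small cabinet is getting its folding shelf arm. First pull the cabinet's bottom-hinged front all the way down; then pick up the shelf arm whose leaf has one single knuckle, bring it in over the lowered front and put its knuckle into the gap between the two knuckles on the block inside, so that the holes line up within a couple of millimetres and I can slide in the pin. Finish while still holding the arm there, still and in the air, without forcing it against the cabinet, and leave the other arm (two knuckles) where it lies.

Things in the scene. Friction and masses are not known exactly. Their poses are not given: they have to be found in the camera images.
- cabinet: Open-topped plywood cabinet, fixed to the table, 180 wide x 160 deep; origin under its centre on the table. x points from its front to its back (away from the robot), y to its left, z up. Walls 10 thick; side walls 86 high, back 94 high, floor 16 thick. Inside, against the back, stands a wooden jamb block 90 wide, 94 high, its front face at x = +38; on that face is a steel hinge leaf with two knuckles. Nothing else is inside.
- knuckle_gap (a point): Middle of the gap between the two fixed knuckles, on their common axis: x = +25, y = 0, z = +78 in the cabinet's frame, same axes as the cabinet; the hinge axis is its y. The knuckles are level steel tubes of outer diameter 20 and bore 10, at y = 13 to 34 and -13 to -34 from this point (gap 26 wide, open to the front, above and below). The face of the jamb block lies 13 behind this point.
- door (a joint): The cabinet's plywood front, hinged along its lower edge: 0 = shut (upright), grows to 1.5 rad as its top comes out towards the robot and down, where it lies nearly flat. No latch; it needs about 1 N at its top and sinks slowly on a damper: when it leans out 0.3 rad or more it goes down to the stop by itself in about 5 s. At the start it is between 0 and 0.08. Shut, its top is at the height of the cabinet's walls and the space behind it is open from above.
- door_top (a point): Middle of the front's upper edge (moves with it). The panel is 10 thick (5 either side of this point), 176 wide; its z axis points from the hinge up the panel to this edge. A finger lip 70 wide, 8 proud sits on the outer face 2 to 10 below the edge.
- door_hinge (a point): Point on the front's hinge axis, middle of its lower edge, 20 above the table, 76 below door_top when shut; the hinge axis runs along the cabinet's y.
- single_arm: The arm to use: square wooden bar 120 x 20 x 20 lying loose on the table, with a steel hinge leaf at its +x end that carries ONE knuckle in the middle. Origin in the middle of the bar's underside, x along the bar towards the knuckle, z up. Mass 0.08 to 0.17 kg.
- single_arm_knuckle (a point): Centre of the single knuckle's hole: x = +74, y = 0, z = +10 in the arm's frame, same axes as the arm. The knuckle is a tube along y, 22 wide, outer diameter 20, bore 10.
- fork_arm: The other arm, to be left alone: the same bar (120 x 20 x 20, origin in the middle of its underside, x towards the leaf), but its leaf is 50 wide with TWO knuckles and a gap between them.
- desk_robot_arm: A small black hobby robot arm, an obstacle fixed on the table between the shelf arms and the cabinet: base about 210 across, origin under it, nearly 270 high. Carry things round its front (robot) side or well above it.

How it is judged:
By the outcome, as a careful person would: the job done as asked, in the order asked, and still so for the second after the job is handed in, while the arm keeps its last pose, push and grip.
It also fails if it takes over 59 s, if anything falls off the work surface, if the arm or the gripper's body presses on something with over 40 N, if the wrist force passes 120 N, or if a joint passes its speed limit or range.

## Working session

There is one attempt and no reset: what is moved stays moved. The work goes in short steps, Python scripts to look and compute and a tool call to move; the robot and the scene stay as the last step left them, time stands still between calls to the robot, and variables do not carry over. Pictures are saved under pics/ and viewed, at most 10 in all, crops included, and the job is handed in when it is done.

Besides the shell and the picture viewer there is one more tool, called after ">>>" by a JSON object that holds its "method" and its "body", one argument or row to a line. arm_command: Moves the arm, as the interface text tells. Its arguments: {"type":"object","properties":{"series":{"type":"array","items":{"type":"number"}}},"required":["series"]}

```bash
mkdir -p pics; ls; python3 - <<'E'
from cell import monitor, viewer
import cv2,numpy as np
s=monitor.read_state();print({k:np.round(v,3).tolist() for k,v in s.items()})
for n in("scene","top"):
    im,d=viewer.get_image(n);cv2.imwrite(f"pics/{n}0.png",im[:,:,::-1]);np.save(f"pics/{n}0.npy",d)
    c=viewer.camera_model(n);print(n,{k:np.round(v,3).tolist() for k,v in c.items()})
E
```

```text
pics
{'clock': 0.0, 'qpos': [1.219, 0.629, 0.038, 1.518, -0.027, 0.996, -0.02], 'qd': [-0.001, -0.0, -0.001, 0.0, 0.002, 0.001, -0.001], 'tau': [-0.0, -56.34, 1.226, -19.344, 0.011, 0.011, -0.0], 'eef_pos': [183.082, -623.052, 230.411], 'tool_rot': [-3.14, 0.0, 0.286], 'force': [0.365, 0.011, 0.073], 'torque': [-0.024, -0.029, -0.001], 'gripper_force': 0.0, 'width': 85.658}
scene {'mtx': [[390.788, 0.0, 283.439], [0.0, 390.788, 209.24], [0.0, 0.0, 1.0]], 'R': [[-0.703, -0.711, 0.005], [-0.396, 0.386, -0.833], [0.59, -0.588, -0.553]], 't': [468.207, 210.728, 798.391]}
top {'mtx': [[493.732, 0.0, 279.732], [0.0, 493.732, 209.202], [0.0, 0.0, 1.0]], 'R': [[0.104, -0.995, 0.005], [-0.974, -0.103, -0.2], [0.199, 0.016, -0.98]], 't': [111.002, 525.257, 897.591]}
```

View pics/scene0.png

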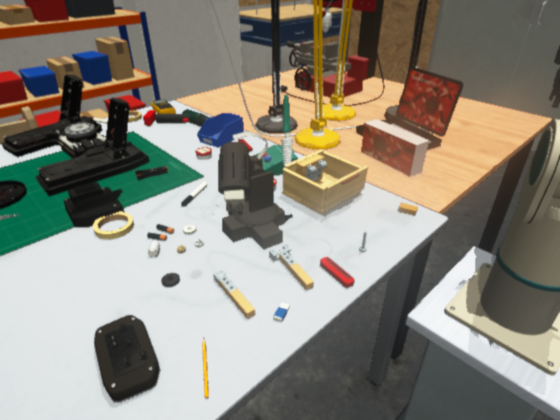

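View pics/top0.png

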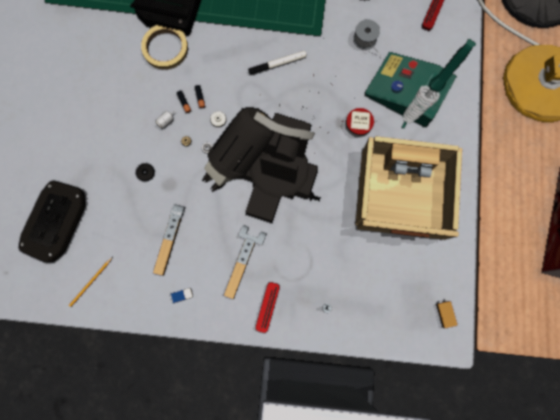

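The scene view shows the cabinet at (325,182), the hobby arm at (250,195), and the shelf arms at (235,293) and (293,268). In the top view, the single-knuckle arm runs from (181,208) at its knuckle to (161,272). The fork arm is at (243,262) and the cabinet is centred at (410,188) with its front facing down.

```bash
cat > h.py <<'E'
from cell import monitor, viewer
import cv2,numpy as np
def cloud(n,d):
    c=viewer.camera_model(n);K=np.array(c['mtx']);v,u=np.mgrid[:d.shape[0],:d.shape[1]]
    P=np.stack([(u-K[0,2])/K[0,0]*d,(v-K[1,2])/K[1,1]*d,d],-1)
    return (P-np.array(c['t']))@np.array(c['R'])
def pix(n,X):
    c=viewer.camera_model(n);q=np.array(c['mtx'])@(np.array(c['R'])@X+c['t']);return q[:2]/q[2]
def ray(n,u,v,z):  # pixel to world at height z
    c=viewer.camera_model(n);R=np.array(c['R']);o=-R.T@c['t'];r=R.T@np.linalg.inv(c['mtx'])@[u,v,1]
    return o+r*(z-o[2])/r[2]
E
python3 - <<'E'
from h import *
d=np.load('pics/top0.npy');P=cloud('top',d)
def reg(u0,u1,v0,v1,z0,z1):
    Q=P[v0:v1,u0:u1].reshape(-1,3);return Q[(Q[:,2]>z0)&(Q[:,2]<z1)]
print('table z',np.median(P[280:310,30:60,2]),np.median(P[250:330,370:420,2]))
Q=reg(350,475,125,250,78,105);print('rim',len(Q),np.percentile(Q[:,2],[5,50,95]))
print(cv2.minAreaRect(Q[:,:2].astype(np.float32)))
Q=reg(140,195,195,285,10,30);print('single',len(Q),np.percentile(Q[:,2],[5,50,95]),cv2.minAreaRect(Q[:,:2].astype(np.float32)))
Q=reg(215,275,215,305,10,30);print('fork',len(Q),cv2.minAreaRect(Q[:,:2].astype(np.float32)))
Q=reg(195,330,95,230,40,350);print('desk',Q.min(0),Q.max(0))
im=cv2.imread('pics/top0.png')
a=cv2.resize(im[120:250,345:485],None,fx=4,fy=4,interpolation=cv2.INTER_CUBIC);b=cv2.resize(im[195:285,140:195],None,fx=4,fy=4,interpolation=cv2.INTER_CUBIC)
o=np.zeros((520,780,3),np.uint8);o[:,:560]=a;o[:360,560:780]=b;cv2.imwrite('pics/c0.png',o)
E
```

```text
table z -1.2015406647772289 -1.0882432390208976
rim 3394 [81.26621511 90.78211707 95.63377444]
((570.9306030273438, -77.62721252441406), (180.5505828857422, 183.0499267578125), 88.9751205444336)
single 799 [13.98636092 18.7774319  22.07328752] ((435.6179504394531, 379.3067321777344), (22.578920364379883, 143.51129150390625), 80.85881042480469)
fork 1152 ((414.3994140625, 212.189208984375), (174.0406494140625, 97.54032897949219), 4.047054767608643)
desk [490.32750698 102.94057087  40.00449466] [657.33569409 307.55857079 269.66184608]
```

View pics/c0.png

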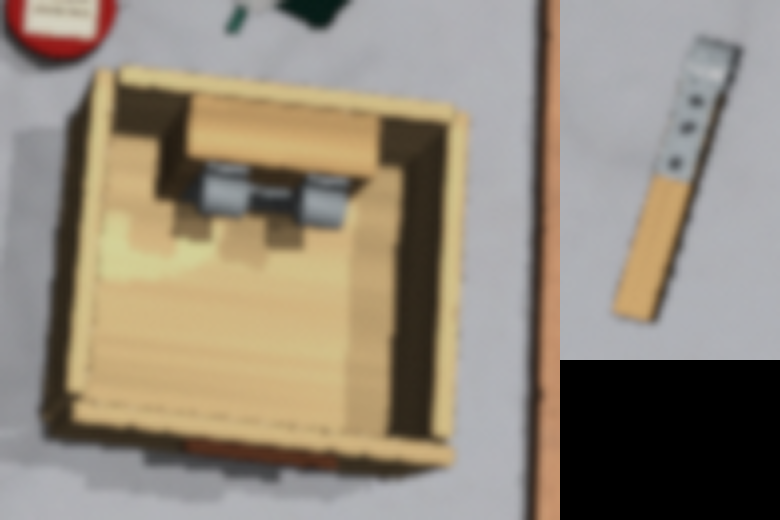

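```bash
python3 - <<'E'
from h import *
P=cloud('top',np.load('pics/top0.npy'));S=cloud('scene',np.load('pics/scene0.npy'))
# corridor
a=np.array([183,-623]);b=np.array([526,-77]);t=(b-a)/np.linalg.norm(b-a)
for n,C in(('top',P),('scene',S)):
    Q=C.reshape(-1,3);r=Q[:,:2]-a;s=r@t;l=r@[-t[1],t[0]]
    m=(abs(l)<110)&(s>100)&(s<560)&(Q[:,2]>60)&(Q[:,2]<600)
    print(n,m.sum(),Q[m].max(0) if m.any() else '')
def reg(C,lo,hi):
    Q=C.reshape(-1,3);return Q[((Q>lo)&(Q<hi)).all(1)]
for n,C in(('top',P),('scene',S)):
    print(n)
    L=reg(C,[500,0,80],[640,30,92]);Rr=reg(C,[500,-180,80],[640,-155,92])
    for w,Q in(('L',L),('R',Rr)): 
        if len(Q)>20:
            p=np.polyfit(Q[:,0],Q[:,1],1);print(w,len(Q),np.degrees(np.arctan(p[0])),np.polyval(p,570),Q[:,1].min(),Q[:,1].max())
    F=reg(C,[465,-150,86],[510,-5,102]);p=np.polyfit(F[:,1],F[:,0],1);print('F',len(F),np.degrees(np.arctan(p[0])),np.polyval(p,-78),F[:,0].min(),F[:,0].max(),np.median(F[:,2]))
    F=reg(C,[640,-150,88],[690,-5,102]);p=np.polyfit(F[:,1],F[:,0],1);print('B',len(F),np.degrees(np.arctan(p[0])),np.polyval(p,-78),F[:,0].min(),F[:,0].max(),np.median(F[:,2]))
    K=reg(C,[575,-125,70],[606,-35,92]);print('K',len(K),K.mean(0),K.max(0),K.min(0))
    Q=reg(C,[350,340,15],[510,410,24]);print('single',len(Q),cv2.minAreaRect(Q[:,:2].astype(np.float32)))
Q=np.vstack([P.reshape(-1,3),S.reshape(-1,3)])
for z in(5,60,120,180,240):
    m=(Q[:,0]>380)&(Q[:,0]<720)&(Q[:,1]>90)&(Q[:,1]<330)&(Q[:,2]>max(z,30))&(Q[:,2]<z+60);print(z,Q[m].min(0) if m.any() else'',Q[m].max(0)if m.any() else'')
E
```

```text
top 69 [ 505.57697469 -152.7293148    96.67500718]
scene 352 [ 505.15340056 -152.69082515  115.59985376]
top
L 388 -1.0477110053198724 7.712665138046605 0.8759765372159535 13.670772579837648
R 426 -1.0648786053342703 -161.72500223615492 -168.6651063668505 -155.68656144128303
F 635 0.938997417284624 489.38270339290983 478.9422419994408 498.732620302633 93.75923357753761
B 677 0.8967206466398034 652.1808108953267 640.0076586554425 663.2557758115372 92.53889983597679
K 144 [601.13460891 -79.07213491  83.41100881] [605.76984314 -43.70572943  90.41508933] [ 596.73342658 -111.73065506   71.72405417]
single 727 ((434.1766662597656, 379.7323303222656), (22.45442771911621, 140.5299072265625), 80.64075469970703)
scene
L 134 -1.2204441873998173 8.555482784010973 0.6737798894575695 13.752599034134812
R 109 -0.9382177831999816 -161.15090407151303 -170.2846585622715 -155.14064541144887
F 200 0.9515996292318546 486.9336608919129 476.7981978729062 498.14504555011996 93.26908730686702
B 137 1.0289224817283031 651.4615916870358 640.2114258729206 662.1868593714433 92.65570227160255
K 71 [599.96971184 -76.75738175  80.7346861 ] [605.99817752 -44.19976055  88.11050174] [ 594.58506016 -114.45098009   71.43061365]
single 491 ((432.7337341308594, 379.18121337890625), (20.960800170898438, 141.12600708007812), 81.17648315429688)
5 [489.08568257  99.35864908  30.09916416] [668.52447339 263.43106056  64.98252679]
60 [525.37648514 125.34856183  60.00408246] [639.09906306 293.56851015 119.94572333]
120 [511.70498531 124.58141881 120.02153549] [657.33569409 307.55857079 179.99266233]
180 [527.3896485  117.66168511 180.02116369] [644.79989272 294.98537736 239.98030729]
240 [580.98504648 136.9712351  240.03119495] [631.98310524 247.4951112  269.66184608]
```

>>> {"method": "arm_command", "body": {
  "series": [0,3,-2.6,0,0,0,6,-5.2,0,0,0,9,-7.8,0,0,0,12,-10.4,0,0,0,14.5,-12.8,0,0]
}}

```text
clock: 0.52
eef_pos: [287.7, -457.3, 231.0]
tool_rot: [-3.14, -0.001, 0.287]
force: [1.0, -0.1, 0.2]
width: 25.4
gripper_force: 0.0
```

>>> {"method": "arm_command", "body": {
  "series": [0,3,-2.6,0,0,0,6,-5.2,0,0,0,9,-7.8,0,0,0,12,-10.4,0,0,0,14.5,-12.8,0,0]
}}

```text
clock: 0.93
eef_pos: [390.6, -293.7, 231.2]
tool_rot: [-3.141, -0.0, 0.287]
force: [0.4, 0.5, 0.4]
width: -0.1
gripper_force: 0.0
```

>>> {"method": "arm_command", "body": {
  "series": [0,3,-2.7,0,0,0,6,-5.4,0,0,0,9,-8.1,0,0,0,12,-10.7,0,0,0,14.2,-12.7,0,0]
}}

```text
clock: 1.35
eef_pos: [491.3, -130.7, 231.2]
tool_rot: [-3.141, -0.001, 0.289]
force: [0.5, -0.5, 0.7]
width: -0.1
gripper_force: 0.0
```

>>> {"method": "arm_command", "body": {
  "series": [0,2.5,-2.2,2,5,0,5,-4.5,4,11,0,5,-4.5,7,17.4,0,5,-4.5,9,17.4,0,5,-4.5,9,17.4]
}}

```text
clock: 1.77
eef_pos: [522.0, -75.7, 137.4]
tool_rot: [-3.141, 0.009, -0.016]
force: [-1.3, -0.9, 1.2]
width: -0.3
gripper_force: 0.0
```

>>> {"method": "arm_command", "body": {
  "series": [0,0,0,2,0,0,0,0,4,0,0,0,0,6,0,0,0,0,7.5,0,0,0,0,7.5,0]
}}

```text
clock: 2.18
eef_pos: [523.6, -77.5, 64.8]
tool_rot: [-3.141, 0.004, -0.018]
force: [0.6, 0.5, 0.8]
width: -0.3
gripper_force: 0.0
```

>>> {"method": "arm_command", "body": {
  "series": [0,-1,0,0,0,0,-2,0,0,0,0,-3,0,0,0,0,-3.6,0,0,0,0,-4.2,0,0,0]
}}

```text
clock: 2.6
eef_pos: [485.5, -76.9, 68.0]
tool_rot: [3.141, -0.006, -0.018]
force: [4.0, 0.1, 0.5]
width: -0.1
gripper_force: 1.4
```

>>> {"method": "arm_command", "body": {
  "series": [0,-0.5,0,0,0,0,-1,0,0,0,0,-1.5,0,0,0,0,-2,0,0,0,0,-2.5,0,0,0]
}}

```text
clock: 3.02
eef_pos: [456.7, -75.8, 66.2]
tool_rot: [-3.141, 0.002, -0.018]
force: [1.3, -0.7, -0.1]
width: 0.2
gripper_force: 0.2
```

>>> {"method": "arm_command", "body": {
  "series": [0,0,0,-3,0,0,0,0,-6,0,0,0,0,-10,0,0,0,0,-14,0,0,0,0,-18,0]
}}

```text
clock: 3.43
eef_pos: [455.8, -75.8, 247.5]
tool_rot: [-3.141, 0.004, -0.018]
force: [2.0, -0.9, 0.4]
width: -0.2
gripper_force: 0.0
```

>>> {"method": "arm_command", "body": {
  "series": [100,0,-3,0,0,100,-0.5,-7,0,0,100,-1,-11,0,0,100,-1,-15,0,0,100,-1,-19,0,0]
}}

```text
clock: 3.85
eef_pos: [449.3, 115.3, 246.0]
tool_rot: [3.141, 0.003, -0.019]
force: [0.0, 0.1, -0.5]
width: 60.5
gripper_force: 0.0
```

>>> {"method": "arm_command", "body": {
  "series": [100,0,-4,0,0,100,-0.5,-8,0,0,100,-1,-12,0,0,100,-1,-16,0,0,100,-1,-19,0,0]
}}

```text
clock: 4.27
eef_pos: [442.5, 307.4, 245.6]
tool_rot: [3.141, 0.003, -0.015]
force: [1.1, 0.1, 0.4]
width: 85.7
gripper_force: 0.0
```

>>> {"method": "arm_command", "body": {
  "series": [100,-0.5,-3.5,0,4,100,-1,-7.1,2,8.1,100,-1,-7.1,6,8.1,100,-1,-7.1,10,8.1,100,-1,-7.1,12,8.1]
}}

```text
clock: 4.68
eef_pos: [432.3, 373.4, 121.6]
tool_rot: [3.134, 0.006, -0.157]
force: [0.1, -0.8, -1.4]
width: 85.3
gripper_force: 0.0
```

```bash
python3 - <<'E'
from h import *
ims=[]
for n in("scene","top"):
    im,d=viewer.get_image(n);np.save(f"pics/{n}1.npy",d);ims.append(im[:,:,::-1])
    C=cloud(n,d).reshape(-1,3);lo=[350,330,15];hi=[510,420,24];Q=C[((C>lo)&(C<hi)).all(1)]
    print(n,len(Q),cv2.minAreaRect(Q[:,:2].astype(np.float32)))
s=monitor.read_state();print(s['eef_pos'],s['tool_rot'],s['qpos'])
o=np.hstack([cv2.resize(ims[0][120:340,180:390],(400,420)),cv2.resize(ims[1][130:330,130:330],(400,420))]);cv2.imwrite('pics/l1.png',o)
E
```

```text
scene 487 ((432.34808349609375, 379.2205505371094), (20.930482864379883, 140.2218780517578), 81.32414245605469)
top 541 ((434.78570556640625, 379.2879943847656), (21.97651481628418, 141.83863830566406), 81.1094970703125)
[432.5168457  372.40035124 121.94474354] [ 3.13244905  0.00690887 -0.158781  ] [-0.77617716  0.66311305  0.02509156  1.83328795 -0.02512908  0.65695822
 -2.46587061]
```

View pics/l1.png

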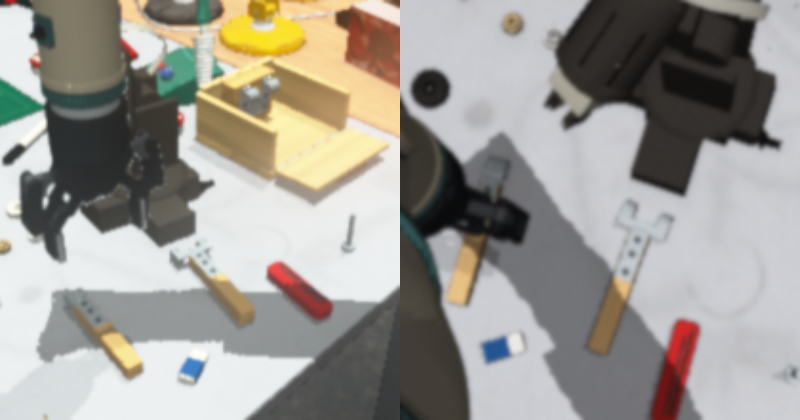

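>>> {"method": "arm_command", "body": {
  "series": [100,0,-0.7,2,0,100,0,-0.7,4,0,100,0,-0.7,6,0,100,0,-0.7,8,0,100,0,-0.7,8,0]
}}

```text
clock: 5.2
eef_pos: [435.8, 380.8, 44.6]
tool_rot: [3.138, 0.003, -0.16]
force: [-0.3, 0.1, 0.6]
width: 85.3
gripper_force: 0.0
```

>>> {"method": "arm_command", "body": {
  "series": [100,0,0.1,1.5,0,100,0,0.1,3,0,100,0,0.1,4,0,100,0,0.1,4,0,100,0,0.1,4,0]
}}

```text
clock: 5.62
eef_pos: [437.4, 381.6, 7.2]
tool_rot: [-3.141, -0.0, -0.159]
force: [0.5, -0.3, -0.7]
width: 85.4
gripper_force: 0.0
```

>>> {"method": "arm_command", "body": {
  "series": [0,0,0,0,0,0,0,0,0,0,0,0,0,0,0,0,0,0,0,0,0,0,0,0,0]
}}

```text
clock: 6.03
eef_pos: [437.3, 381.6, 6.7]
tool_rot: [-3.141, -0.0, -0.159]
force: [-0.3, -0.4, -0.1]
width: 25.5
gripper_force: 0.2
```

>>> {"method": "arm_command", "body": {
  "series": [0,0,0,0,0,0,0,0,0,0,0,0,0,0,0,0,0,0,0,0,0,0,0,0,0]
}}

```text
clock: 6.45
eef_pos: [437.3, 381.7, 6.8]
tool_rot: [-3.141, -0.0, -0.159]
force: [0.0, -0.7, 5.8]
width: 18.2
gripper_force: 59.6
```

>>> {"method": "arm_command", "body": {
  "series": [50,0,0,0,0,50,0,0,0,0,50,0,0,0.2,0,50,0,0,0.4,0,50,0,0,0.4,0]
}}

```text
clock: 6.87
eef_pos: [436.8, 381.2, 1.7]
tool_rot: [3.141, 0.001, -0.159]
force: [-0.6, 0.6, -1.2]
width: 42.9
gripper_force: 0.0
```

>>> {"method": "arm_command", "body": {
  "series": [0,0,0,0,0,0,0,0,0,0,0,0,0,0,0,0,0,0,0,0,0,0,0,0,0]
}}

```text
clock: 7.28
eef_pos: [437.2, 381.5, 2.4]
tool_rot: [-3.141, -0.0, -0.159]
force: [0.1, 0.1, 0.4]
width: 18.7
gripper_force: 59.8
```

>>> {"method": "arm_command", "body": {
  "series": [0,0,0,-0.5,0,0,0,0,-1,0,0,0,0,-1.5,0,0,0,0,-2,0,0,0,0,-2,0]
}}

```text
clock: 7.7
eef_pos: [437.8, 382.0, 23.6]
tool_rot: [-3.14, -0.001, -0.159]
force: [1.1, -0.1, -1.3]
width: 18.7
gripper_force: 59.7
```

>>> {"method": "arm_command", "body": {
  "series": [0,0,0,-2.5,0,0,0,0,-5.5,0,0,0,0,-9,0,0,0,0,-12,0,0,0,0,-15,0]
}}

```text
clock: 8.12
eef_pos: [437.0, 381.3, 174.1]
tool_rot: [-3.141, -0.0, -0.159]
force: [-0.1, 0.4, -1.0]
width: 18.9
gripper_force: 59.6
```

>>> {"method": "arm_command", "body": {
  "series": [0,0,0,-3,0,0,0,0,-6,0,0,0,0,-9,0,0,0,0,-12,0,0,0,0,-15.5,0]
}}

```text
clock: 8.53
eef_pos: [436.3, 380.7, 328.2]
tool_rot: [3.14, 0.001, -0.159]
force: [-0.5, 0.2, -1.8]
width: 18.5
gripper_force: 59.6
```

```bash
python3 - <<'E'
from h import *
ims=[]
for n in("scene","top"):
    im,d=viewer.get_image(n);np.save(f"pics/{n}2.npy",d);ims.append(im[:,:,::-1].copy())
s=monitor.read_state();p=s['eef_pos'];print(p,s['tool_rot'])
for i,n in enumerate(("scene","top")):
    u,v=pix(n,p+[58,-9,12]);print(n,u,v);u,v=int(u),int(v)
    u0=np.clip(u-65,0,430);v0=np.clip(v-65,0,290);print(u0,v0)
    ims[i]=cv2.resize(ims[i][v0:v0+130,u0:u0+130],(400,400),interpolation=cv2.INTER_CUBIC)
cv2.imwrite('pics/l2.png',np.hstack(ims))
E
```

```text
[439.49499654 383.48695411 333.46053421] [-3.13230754 -0.00722149 -0.15946141]
scene 199.50256884864325 134.95142231244645
134 69
top 125.04372235555888 159.37103012345898
60 94
```

View pics/l2.png

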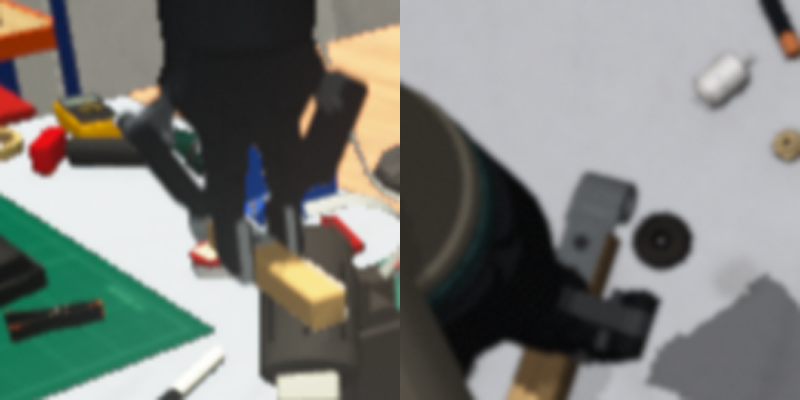

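The bar is gripped securely and about level, with the knuckle end at (605,195) in the right half. Next I carry it above the desk robot.

>>> {"method": "arm_command", "body": {
  "series": [0,0.5,2,0,0,0,1.2,5,0,0,0,2,8.5,0,0,0,2.8,12,0,0,0,3.5,15,0,0]
}}

```text
clock: 9.05
eef_pos: [447.3, 225.0, 326.8]
tool_rot: [3.14, 0.001, -0.16]
force: [1.2, 0.7, -0.9]
width: 19.0
gripper_force: 59.6
```

>>> {"method": "arm_command", "body": {
  "series": [0,0.7,3,0,0,0,1.4,6,0,0,0,2.1,9,0,0,0,2.8,12,0,0,0,3.5,15,0,0]
}}

```text
clock: 9.47
eef_pos: [458.0, 72.6, 327.0]
tool_rot: [3.141, 0.0, -0.159]
force: [0.6, -0.2, -1.1]
width: 18.6
gripper_force: 59.6
```

>>> {"method": "arm_command", "body": {
  "series": [0,0.7,3.3,0,0,0,1.4,6.6,0,0,0,2.1,9.6,0,0,0,2.8,12.5,0,0,0,3.5,15,0,0]
}}

```text
clock: 9.88
eef_pos: [468.5, -81.8, 327.0]
tool_rot: [3.141, 0.001, -0.161]
force: [0.9, 0.1, -1.3]
width: 18.6
gripper_force: 59.6
```

>>> {"method": "arm_command", "body": {
  "series": [0,0,0,2,-3,0,0,0,5,-6,0,0,0,8,-8.1,0,0,0,11,-8.1,0,0,0,13,-8.1]
}}

```text
clock: 10.3
eef_pos: [467.5, -79.3, 194.7]
tool_rot: [-3.141, 0.003, -0.018]
force: [-0.9, 0.6, -1.6]
width: 18.4
gripper_force: 59.6
```

>>> {"method": "arm_command", "body": {
  "series": [0,0,0,2,0,0,0,0,4.5,0,0,0,0,7,0,0,0,0,8.5,0,0,0,0,8.5,0]
}}

```text
clock: 10.72
eef_pos: [466.8, -79.1, 109.4]
tool_rot: [-3.141, 0.006, -0.018]
force: [-0.4, -0.6, -0.7]
width: 18.9
gripper_force: 59.6
```

```bash
python3 - <<'E'
from h import *
ims=[]
for n,(u0,v0) in(("scene",(260,105)),("top",(345,115))):
    im,d=viewer.get_image(n);np.save(f"pics/{n}3.npy",d);im=im[:,:,::-1].copy();cv2.imwrite(f"pics/{n}3.png",im)
    ims.append(cv2.resize(im[v0:v0+130,u0:u0+130],(400,400),interpolation=cv2.INTER_CUBIC))
s=monitor.read_state();p=s['eef_pos'];print(p,s['tool_rot'])
cv2.imwrite('pics/l3.png',np.hstack(ims))
for n in("scene","top"):
    C=cloud(n,np.load(f"pics/{n}3.npy")).reshape(-1,3)
    def reg(lo,hi): return C[((C>lo)&(C<hi)).all(1)]
    K=reg([p[0]+35,p[1]-25,p[2]-12],[p[0]+85,p[1]+25,p[2]+30]);print(n,len(K),K.min(0),K.max(0),cv2.minAreaRect(K[:,:2].astype(np.float32))) if len(K) else 0
    for a in range(35,85,5):
        k=K[(K[:,0]>p[0]+a)&(K[:,0]<p[0]+a+5)]
        if len(k)>3: print(a,len(k),'z',np.percentile(k[:,2],[5,50,95]).round(1),'y',np.percentile(k[:,1],[2,50,98]).round(1))
    F=reg([575,-130,60],[615,-25,95]);print('fixed',len(F),F.min(0),F.max(0))
    D=reg([395,-150,-5],[480,-5,60]);print('door',np.percentile(D[:,2],[5,50,95]))
E
```

```text
[468.96073793 -79.51762079 112.10095814] [-3.14153310e+00  1.29952343e-03 -1.80912491e-02]
scene 88 [504.00234143 -90.21649427 105.33183703] [537.25045591 -66.96739797 128.13362971] ((520.5209350585938, -78.75550079345703), (23.0297908782959, 33.13216781616211), 88.67560577392578)
35 20 z [108.9 121.7 127.5] y [-84.1 -71.4 -67.6]
40 12 z [111.8 123.7 126.3] y [-87.8 -71.8 -68.5]
45 7 z [114.9 125.7 126.1] y [-89.7 -75.2 -68.6]
50 20 z [109.6 122.6 126.2] y [-87.8 -72.7 -68.1]
55 11 z [109.8 124.5 126.1] y [-88.4 -72.6 -68.4]
60 15 z [107.7 114.9 125. ] y [-86.6 -73.7 -68.4]
fixed 112 [ 594.83521176 -112.78220552   62.69833435] [614.87714685 -44.02302661  88.03175284]
door [-2.12266885 25.08057407 29.53887199]
top 179 [504.01353003 -90.34628507 110.97751619] [539.47766623 -68.50292867 130.46218069] ((521.713134765625, -79.40557098388672), (21.812454223632812, 35.46306610107422), 89.81224060058594)
35 12 z [114.1 125.8 129. ] y [-72.8 -69.9 -68.8]
40 16 z [116.2 126.3 129.5] y [-75.1 -71.1 -69.1]
45 18 z [117.5 127.1 128.9] y [-79.4 -73.  -69.5]
50 28 z [116.7 126.7 128.9] y [-83.  -75.5 -68.6]
55 36 z [119.2 127.1 129.5] y [-89.  -77.  -68.9]
60 40 z [113.  126.7 129.1] y [-90.2 -77.7 -68.8]
65 27 z [116.  124.  126.5] y [-89.1 -78.3 -68.7]
fixed 248 [ 596.94112147 -111.69612223   69.71905402] [614.73416422 -43.73632663  90.93537431]
door [-2.91806219 25.74847257 30.16142307]
```

View pics/l3.png

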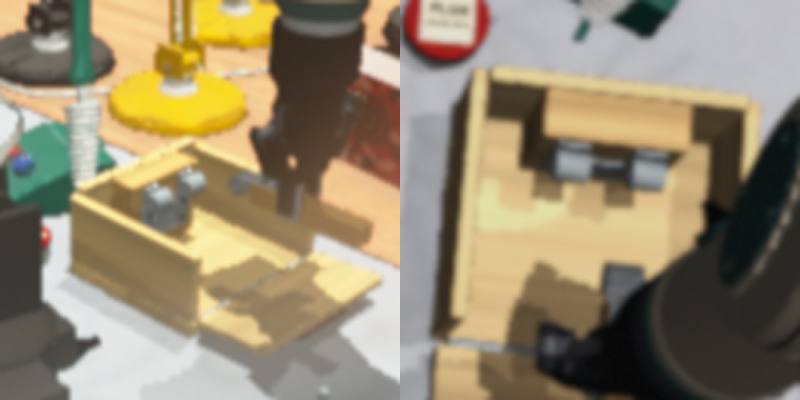

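>>> {"method": "arm_command", "body": {
  "series": [0,0,-0.2,1.5,0,0,0,-0.2,3,0,0,1.5,-0.2,4.1,0,0,3,-0.2,4.1,0,0,4.4,-0.2,4.1,0]
}}

```text
clock: 11.23
eef_pos: [514.7, -78.4, 72.2]
tool_rot: [3.141, -0.002, -0.018]
force: [-0.0, -0.4, -0.6]
width: 18.8
gripper_force: 59.6
```

>>> {"method": "arm_command", "body": {
  "series": [0,0,0,0,0,0,0,0,0,0,0,0,0,0,0,0,0,0,0,0,0,0,0,0,0]
}}

```text
clock: 11.65
eef_pos: [512.7, -78.3, 71.7]
tool_rot: [-3.142, 0.0, -0.018]
force: [-0.6, 0.0, -0.4]
width: 18.4
gripper_force: 59.6
```

```bash
cat > m.py <<'E'
from h import *
import sys
k=sys.argv[1];ims=[]
P=[]
for j in range(4): s=monitor.read_state();P.append(s['eef_pos'])
for n,(u0,v0) in(("scene",(285,120)),("top",(375,130))):
    ds=[]
    for j in range(4):
        im,d=viewer.get_image(n);ds.append(d);P.append(monitor.read_state()['eef_pos'])
    d=np.median(ds,0);im=im[:,:,::-1].copy()
    ims.append(cv2.resize(im[v0:v0+80,u0:u0+80],(400,400),interpolation=cv2.INTER_CUBIC))
    C=cloud(n,d).reshape(-1,3)
    p=np.mean(P,0)
    for nm,x0,x1,y0,y1 in(('mov',p[0]+45,min(p[0]+75,612),p[1]-14,p[1]+14),('fixL',594,612,-64,-40),('fixR',594,612,-116,-91)):
        Q=C[(C[:,0]>x0)&(C[:,0]<x1)&(C[:,1]>y0)&(C[:,1]<y1)&(C[:,2]>60)&(C[:,2]<95)]
        # circle fit in xz radius 10
        from scipy.optimize import least_squares
        f=lambda c:np.hypot(Q[:,0]-c[0],Q[:,2]-c[1])-10
        c=least_squares(f,[Q[:,0].mean(),Q[:,2].mean()-5],loss='soft_l1').x
        T=Q[Q[:,2]>c[1]+3]
        print(n,nm,len(Q),'c',c.round(1),'y',np.percentile(T[:,1],[3,97]).round(1),'ztop',np.percentile(Q[:,2],95).round(1),'xmin/max',Q[:,0].min().round(1),Q[:,0].max().round(1))
cv2.imwrite(f'pics/{k}.png',np.hstack(ims))
print(np.mean(P,0),s['tool_rot'],s['force'],s['clock'])
E
python3 m.py l4
```

```text
scene mov 56 c [569.3  79.5] y [-87.3 -67.2] ztop 88.9 xmin/max 557.9 580.5
scene fixL 47 c [607.5  77.6] y [-63.2 -45.2] ztop 86.8 xmin/max 596.8 611.9
scene fixR 49 c [606.6  77. ] y [-112.3  -92.4] ztop 86.7 xmin/max 595.8 611.4
top mov 102 c [572.1  79.4] y [-86.  -67.8] ztop 88.7 xmin/max 558.9 584.7
top fixL 98 c [608.   76.8] y [-62.9 -45.1] ztop 87.1 xmin/max 597.2 612.0
top fixR 96 c [607.1  76.8] y [-111.2  -91.6] ztop 87.3 xmin/max 597.2 612.0
[513.01484479 -78.29851672  71.51645577] [-3.14151539e+00  3.40864865e-04 -1.81478197e-02] [-0.630538    0.03478469 -0.44925054] 11.65
```

View pics/l4.png

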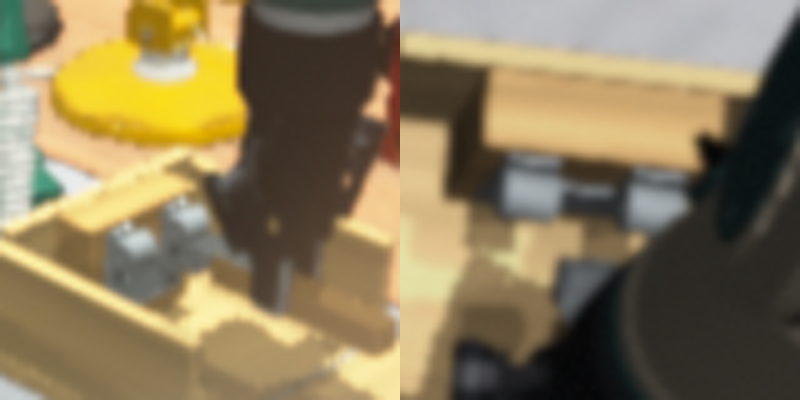

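>>> {"method": "arm_command", "body": {
  "series": [0,0.3,0.05,0.15,0,0,0.6,0.05,0.15,0,0,0.9,0.05,0.15,0,0,1.2,0.05,0.15,0,0,1.5,0.05,0.15,0]
}}

```text
clock: 12.47
eef_pos: [528.9, -79.0, 69.8]
tool_rot: [3.142, -0.0, -0.018]
force: [0.1, -0.4, -1.1]
width: 18.8
gripper_force: 59.6
```

```bash
python3 - <<'E'
from cell import monitor
s=monitor.read_state();print(s['eef_pos'],s['force'],s['torque'])
E
```

```text
[528.94310532 -79.04185788  69.79066706] [ 0.13853297 -0.36995406 -1.12524507] [ 0.01726721 -0.04038144 -0.02124018]
```

>>> {"method": "arm_command", "body": {
  "series": [0,0.3,0,0,0,0,0.6,0,0,0,0,0.9,0,0,0,0,1.2,0,0,0,0,1.2,0,0,0]
}}

```text
clock: 12.88
eef_pos: [541.4, -79.3, 69.9]
tool_rot: [3.142, -0.001, -0.018]
force: [-0.0, 0.8, 0.2]
width: 18.8
gripper_force: 59.6
```

```bash
sed -i "s/\['force'\],s/['force'],s['torque'],s/; s/^for n,(u0/for n,(u0/" m.py; python3 m.py l5; python3 - <<'E'
from h import *
# separate: front silhouettes/edges near tops, per y strip
for n in('scene','top'):
    d=np.median([viewer.get_image(n)[1] for _ in range(5)],0);C=cloud(n,d).reshape(-1,3)
    J=C[(C[:,2]>89)&(C[:,2]<100)&(C[:,0]>605)&(C[:,0]<645)&(C[:,1]>-115)&(C[:,1]<-40)];print(n,'jambtop xmin',np.percentile(J[:,0],[1,3,10]).round(1),'z',np.median(J[:,2]).round(1))
    for nm,a,b in(('L',-64,-46),('M',-88,-68),('R',-111,-93)):
        Q=C[(C[:,1]>a)&(C[:,1]<b)&(C[:,2]>60)&(C[:,2]<92)&(C[:,0]>585)&(C[:,0]<616)]
        print(nm,[(x,np.round(np.median(Q[(Q[:,0]>=x)&(Q[:,0]<x+4),2]),1) if ((Q[:,0]>=x)&(Q[:,0]<x+4)).any() else None) for x in range(585,616,4)])
E
```

```text
scene mov 45 c [599.   77.6] y [-91.3 -69.1] ztop 87.1 xmin/max 586.0 609.4
scene fixL 47 c [607.2  77.4] y [-62.2 -45.4] ztop 87.0 xmin/max 595.8 611.8
scene fixR 4 c [606.8  76.3] y [-95.9 -91.3] ztop 86.6 xmin/max 603.8 609.4
top mov 78 c [599.4  77.8] y [-83.7 -68.6] ztop 87.5 xmin/max 586.8 610.5
top fixL 99 c [608.5  77. ] y [-62.9 -44.9] ztop 87.6 xmin/max 597.7 612.0
scene jambtop xmin [618.1 619.2 620.6] z 92.8
L [(585, None), (589, None), (593, np.float64(77.4)), (597, np.float64(80.0)), (601, np.float64(85.2)), (605, np.float64(83.5)), (609, np.float64(75.6)), (613, np.float64(82.9))]
M [(585, np.float64(86.3)), (589, np.float64(86.4)), (593, np.float64(78.9)), (597, np.float64(85.3)), (601, np.float64(79.1)), (605, np.float64(83.9)), (609, np.float64(73.7)), (613, None)]
R [(585, None), (589, None), (593, None), (597, None), (601, np.float64(87.3)), (605, np.float64(86.3)), (609, np.float64(84.9)), (613, np.float64(82.7))]
top jambtop xmin [620.3 620.9 622.4] z 92.9
L [(585, None), (589, None), (593, None), (597, np.float64(81.6)), (601, np.float64(85.8)), (605, np.float64(86.4)), (609, np.float64(85.8)), (613, np.float64(84.1))]
M [(585, np.float64(84.2)), (589, np.float64(86.9)), (593, np.float64(85.3)), (597, np.float64(86.4)), (601, np.float64(85.4)), (605, np.float64(84.7)), (609, np.float64(82.9)), (613, None)]
R [(585, None), (589, None), (593, None), (597, None), (601, None), (605, None), (609, None), (613, None)]m.py:19: RuntimeWarning: Mean of empty slice.
  c=least_squares(f,[Q[:,0].mean(),Q[:,2].mean()-5],loss='soft_l1').x
  ret = ret.dtype.type(ret / rcount)
Traceback (most recent call last):
  File "m.py", line 19, in <module>
    c=least_squares(f,[Q[:,0].mean(),Q[:,2].mean()-5],loss='soft_l1').x
      ~~~~~~~~~~~~~^^^^^^^^^^^^^^^^^^^^^^^^^^^^^^^^^^^^^^^^^^^^^^^^^^
ValueError: Initial guess is outside of provided bounds
```

>>> {"method": "arm_command", "body": {
  "series": [0,0.1,-0.04,0,0,0,0.2,-0.04,0,0,0,0.3,-0.04,0,0,0,0.4,-0.04,0,0,0,0.5,-0.04,0,0]
}}

```text
clock: 14.2
eef_pos: [545.6, -79.0, 69.8]
tool_rot: [3.142, -0.0, -0.018]
force: [-0.0, 0.1, -1.0]
width: 18.3
gripper_force: 59.6
```

```bash
python3 - <<'E'
from h import *
ims=[];P=[]
for n,(u0,v0) in(("scene",(290,145)),("top",(385,145))):
    I=[];D=[]
    for _ in range(6):
        im,d=viewer.get_image(n);I.append(im);D.append(d);P.append(monitor.read_state()['eef_pos'])
    im=np.mean(I,0).astype(np.uint8)[:,:,::-1].copy();np.save(f'pics/{n}6.npy',np.median(D,0));cv2.imwrite(f'pics/{n}6.png',im)
    ims.append(cv2.resize(im[v0:v0+50,u0:u0+50],(400,400),interpolation=cv2.INTER_CUBIC))
    # expected projections: gap knuckle axis top line
    for X in([606,-77.9,88],[606,-77.9,78]): print(n,((pix(n,np.array(X))-[u0,v0])*8).round(0))
    C=cloud(n,np.median(D,0)).reshape(-1,3)
    for nm,a,b in(('L',-63,-46),('M',-87,-69),('R',-110,-93)):
        Q=C[(C[:,1]>a)&(C[:,1]<b)&(C[:,2]>65)&(C[:,2]<92)&(C[:,0]>585)&(C[:,0]<618)]
        if len(Q):print(nm,len(Q),'zmax',np.percentile(Q[:,2],95).round(1),'x range',Q[:,0].min().round(1),Q[:,0].max().round(1))
s=monitor.read_state();print(np.mean(P,0),s['force'],s['torque'])
cv2.imwrite('pics/l6.png',np.hstack(ims))
E
```

```text
scene [212. 155.]
scene [211. 179.]
L 50 zmax 87.0 x range 596.7 618.0
M 42 zmax 87.0 x range 585.7 609.1
R 4 zmax 86.5 x range 616.1 617.1
top [227. 196.]
top [215. 208.]
L 105 zmax 87.2 x range 597.6 617.9
M 58 zmax 87.3 x range 589.0 616.0
[545.46988495 -78.95629321  69.82078358] [-0.27527383  0.89926461 -1.31899073] [0.02719246 0.01760197 0.03441034]
```

View pics/l6.png

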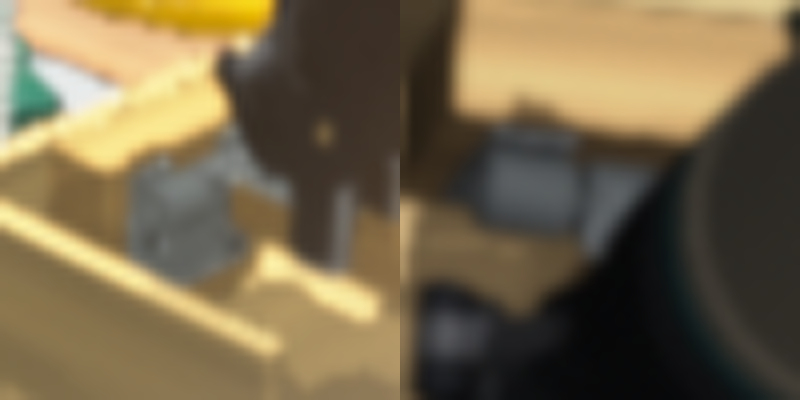

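```bash
python3 - <<'E'
from h import *
im=cv2.cvtColor(cv2.imread('pics/top6.png'),cv2.COLOR_BGR2GRAY).astype(float)
th=np.linspace(0,2*np.pi,181)
def sil(cx,y):
    q=np.array([pix('top',np.array([cx+10*np.cos(t),y,78+10*np.sin(t)])) for t in th]);return q[q[:,1].argmin()],q[q[:,1].argmax()]
for nm,ys in(('L',(-50,-55,-60)),('M',(-69,-71,-73,-75))):
    for y in ys:
        b,f=sil(605,y);x1=sil(606,y)[0];u=round(f[0]);ub=round(b[0])
        print(nm,y,'pred rear',b.round(1),'front',f.round(1),'px/mm',(b-x1)[1].round(2),'\n front col',u,dict(zip(range(162,178),im[162:178,u].astype(int))),'\n rear col',ub,dict(zip(range(158,172),im[158:172,ub].astype(int))))
print('row173',im[168,394:420].astype(int), [pix('top',np.array([605,y,88.])).round(1)[0] for y in(-43.9,-64.9,-66.9,-88.9)])
E
```

```text
L -50 pred rear [397.9 164.8] front [396.6 175.2] px/mm 0.5 
 front col 397 {162: np.int64(62), 163: np.int64(60), 164: np.int64(70), 165: np.int64(80), 166: np.int64(85), 167: np.int64(88), 168: np.int64(87), 169: np.int64(84), 170: np.int64(78), 171: np.int64(71), 172: np.int64(65), 173: np.int64(68), 174: np.int64(81), 175: np.int64(95), 176: np.int64(99), 177: np.int64(96)} 
 rear col 398 {158: np.int64(151), 159: np.int64(114), 160: np.int64(84), 161: np.int64(74), 162: np.int64(65), 163: np.int64(62), 164: np.int64(73), 165: np.int64(84), 166: np.int64(91), 167: np.int64(93), 168: np.int64(92), 169: np.int64(88), 170: np.int64(82), 171: np.int64(74)}
L -55 pred rear [400.5 165. ] front [399.2 175.5] px/mm 0.5 
 front col 399 {162: np.int64(67), 163: np.int64(62), 164: np.int64(71), 165: np.int64(83), 166: np.int64(91), 167: np.int64(94), 168: np.int64(93), 169: np.int64(90), 170: np.int64(83), 171: np.int64(76), 172: np.int64(68), 173: np.int64(65), 174: np.int64(76), 175: np.int64(93), 176: np.int64(100), 177: np.int64(96)} 
 rear col 401 {158: np.int64(118), 159: np.int64(87)
[... 3025 characters left out ...]
), 165: np.int64(65), 166: np.int64(77), 167: np.int64(85), 168: np.int64(89), 169: np.int64(90), 170: np.int64(93), 171: np.int64(95), 172: np.int64(94), 173: np.int64(87), 174: np.int64(74), 175: np.int64(61), 176: np.int64(47), 177: np.int64(29)} 
 rear col 411 {158: np.int64(195), 159: np.int64(185), 160: np.int64(161), 161: np.int64(116), 162: np.int64(72), 163: np.int64(53), 164: np.int64(55), 165: np.int64(65), 166: np.int64(77), 167: np.int64(87), 168: np.int64(93), 169: np.int64(95), 170: np.int64(95), 171: np.int64(91)}
row173 [52 61 76 87 92 93 94 94 94 93 93 91 83 70 68 80 89 93 94 89 77 59 39 24
 21 27] [np.float64(395.3), np.float64(406.4), np.float64(407.5), np.float64(419.1)]
```

>>> {"method": "arm_command", "body": {
  "series": [0,0.04,-0.04,0,0,0,0.08,-0.04,0,0,0,0.08,-0.04,0,0,0,0.08,-0.04,0,0,0,0.08,-0.04,0,0]
}}

```text
clock: 15.22
eef_pos: [546.3, -78.6, 69.8]
tool_rot: [3.142, -0.0, -0.018]
force: [0.5, -0.5, -1.8]
width: 18.5
gripper_force: 59.6
```

>>> {"method": "arm_command", "body": {
  "series": [0,0,0,0,0,0,0,0,0,0,0,0,0,0,0,0,0,0,0,0,0,0,0,0,0]
}}

```text
clock: 15.63
eef_pos: [546.3, -78.6, 69.8]
tool_rot: [3.142, -0.0, -0.018]
force: [-0.3, -0.0, -0.5]
width: 18.8
gripper_force: 59.6
```

```bash
python3 - <<'E'
from h import *
I=[];D=[]
for n,(u0,v0) in(("scene",(290,145)),):
    for _ in range(6): im,d=viewer.get_image(n);I.append(im);D.append(d)
im=np.mean(I,0).astype(np.uint8)[:,:,::-1];o=cv2.resize(im[120:220,260:400],(784,560),interpolation=cv2.INTER_CUBIC)
cv2.imwrite('pics/l7.png',o)
F=[];T=[];P=[]
for _ in range(8): viewer.get_image('top');s=monitor.read_state();F.append(s['force']);T.append(s['torque']);P.append(s['eef_pos'])
print(np.mean(F,0),np.mean(T,0),np.mean(P,0),s['clock'],s['width'])
E
```

```text
[-0.2531652  -0.11837932 -1.06503251] [-0.00514761  0.00122925  0.01124063] [546.25627374 -78.55996191  69.824759  ] 16.3333 18.652511533318172
```

View pics/l7.png

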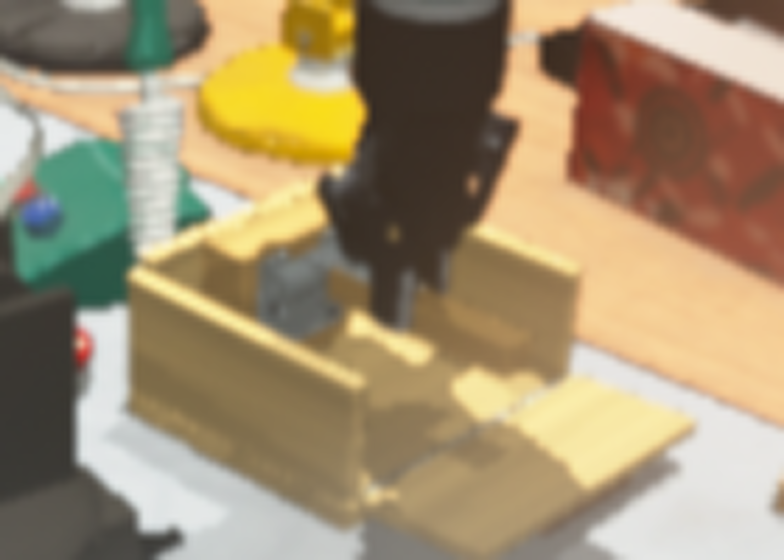

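The bar is in the gap between the knuckles, the front is flat, and only the bar's weight shows on the wrist. I'll check the depth with a gentle probe towards the jamb.

>>> {"method": "arm_command", "body": {
  "series": [0,0.05,0,0,0,0,0.1,0,0,0,0,0.15,0,0,0,0,0.2,0,0,0,0,0.2,0,0,0]
}}

```text
clock: 16.75
eef_pos: [548.4, -78.6, 69.8]
tool_rot: [3.142, -0.0, -0.018]
force: [-0.3, 0.2, -0.9]
width: 18.9
gripper_force: 59.6
```

```bash
cat > f.py <<'E'
from cell import monitor,viewer
import numpy as np
F=[];T=[];P=[]
for _ in range(5): viewer.get_image('top');s=monitor.read_state();F.append(s['force']);T.append(s['torque']);P.append(s['eef_pos'])
print(np.mean(F,0).round(2),np.mean(T,0).round(3),np.mean(P,0).round(2),s['clock'])
E
python3 f.py
```

```text
[-0.04 -0.1  -0.91] [0.004 0.009 0.012] [548.25 -78.61  69.82] 17.0
```

No contact at 548.3, so I'll go another 1 mm.

>>> {"method": "arm_command", "body": {
  "series": [0,0.05,0,0,0,0,0.1,0,0,0,0,0.1,0,0,0,0,0.1,0,0,0,0,0.1,0,0,0]
}}

```text
clock: 17.42
eef_pos: [548.8, -78.6, 69.8]
tool_rot: [-3.142, 0.001, -0.018]
force: [-1.9, -0.4, -1.5]
width: 18.9
gripper_force: 59.7
```

```bash
python3 f.py
```

```text
[-1.97  0.38 -0.85] [ 0.037  0.311 -0.007] [548.85 -78.61  69.74] 17.6667
```

>>> {"method": "arm_command", "body": {
  "series": [0,-0.1,0,0,0,0,-0.2,0,0,0,0,-0.31,0,0,0,0,-0.31,-0.06,0,0,0,-0.31,-0.12,0,0]
}}

```text
clock: 18.08
eef_pos: [546.4, -77.4, 69.9]
tool_rot: [3.142, -0.001, -0.018]
force: [-0.5, -0.0, -1.1]
width: 18.6
gripper_force: 59.6
```

```bash
python3 f.py
```

```text
[ 0.12 -0.08 -1.08] [0.03  0.001 0.021] [546.36 -77.23  69.87] 18.3333
```

>>> {"method": "arm_command", "body": {
  "series": [0,0,0.06,0,0,0,0,0.12,0,0,0,0,0.18,0,0,0,0,0.24,0,0,0,0,0.24,0,0]
}}

```text
clock: 18.75
eef_pos: [546.1, -80.0, 69.8]
tool_rot: [3.141, -0.0, -0.018]
force: [-0.6, 0.7, -0.8]
width: 19.1
gripper_force: 59.6
```

```bash
python3 f.py
```

```text
[ 0.28  0.11 -0.64] [ 0.027 -0.017 -0.003] [546.13 -79.8   69.83] 19.0
```

>>> {"method": "arm_command", "body": {
  "series": [0,0,-0.06,0,0,0,0,-0.13,0,0,0,0,-0.13,0,0,0,0,-0.13,0,0,0,0,-0.13,0,0]
}}

```text
clock: 19.42
eef_pos: [546.1, -78.4, 69.8]
tool_rot: [3.142, 0.0, -0.018]
force: [-0.4, -0.5, -1.3]
width: 18.7
gripper_force: 59.6
```

>>> {"method": "arm_command", "body": {
  "series": [0,0,0,0,0,0,0,0,0,0,0,0,0,0,0,0,0,0,0,0,0,0,0,0,0]
}}

```text
clock: 19.83
eef_pos: [546.2, -78.5, 69.8]
tool_rot: [3.142, -0.0, -0.018]
force: [0.5, 0.0, -0.5]
width: 18.1
gripper_force: 59.6
```

```bash
python3 f.py; python3 -c "
from cell import workorder
print(workorder.finish_job())"
```

```text
[ 0.    0.03 -0.96] [ 0.003 -0.005  0.013] [546.14 -78.46  69.82] 20.0833
the job is handed in; nothing more can be done
None
```

Job handed in at about 20 s: the front is fully down and the single-knuckle arm is held still in the gap with only its own weight on the wrist; I estimate the holes line up within about 2 mm (from camera and touch checks, depth the least certain), and I didn't touch the fork arm.

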